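# Drive the axle pin out of a castor and scrap its worn wheel

## Robot

A 6-joint arm with a two-finger parallel gripper is mounted at the origin on the work surface. World frame = base frame: x ahead of the robot, y to its left, z up, the work surface at z = 0. Lengths are in m, angles in rad, forces in N, time in s.
With the tool pointing down it reaches from about 0.325 to 0.85 m from the base axis. Payload 15.5 kg.
Tool frame: the origin (TCP) lies at the very end of the fingers, on their centre line; the grasp point (between the pads) lies 19 mm behind it; z points along the fingers, x is the direction in which the jaws open and shut, and the axes are right-handed (so a half turn about z gives the same grasp; the last joint's range is limited). The gripper opens to 91 mm and grips with 3 to 60 N. Pads are 32 mm wide; open, the fingers measure 118 mm over their backs; the gripper's body (76 mm by 178 mm) begins 60 mm behind the grasp point.
Start: joints at [-1.212, 0.494, 1.345, -0, 1.302, -0.096], TCP at [0.275, -0.561, 0.214] pointing down, gripper open.
Joint ranges: [-2.91, 2.91], [-0.82, 2.16], [0.22, 2.67], [-1.22, 4.37], [0.12, 2.79], [-3.08, 3.08]. Speed limits (rad/s): [1.89, 1.89, 2.57, 3.01, 3.01, 3.01].

## Interface

Orientations are given as [roll, pitch, yaw] about the fixed x, y, z axes, in that order (R = Rz(yaw) Ry(pitch) Rx(roll)).
In Python, from workcell import env gives the robot as it stands.
- The arm moves only by the tool play_rows, never from a script. Its argument "increments" is a list of rows, each an object of numbers: "dx", "dy", "dz": the shift along the tool's x, y, z in mm; "rx", "ry", "rz": the turn, a rotation vector about the tool's x, y, z in rad. In form: [{"dx": .., "dy": .., "dz": .., "rx": .., "ry": .., "rz": ..}, ...]. A call has 1 to 20 rows; each row is the pose to reach, as a shift and turn from the pose commanded when the call began, along the tool's axes at that moment; what a row does not reach only later rows make up. A row lasts 1/8 s, in which the tool goes at most 62.5 mm and 10.7 degrees, less where a joint would pass 70% of its speed; a pose out of reach is approached as far as the arm can. A call with a gripper value outside its range is refused whole. "fingers" is the opening, from 0 (shut) to 1 (fully open), set as the call begins (left out, the last holds). The fingers move at their own pace and stop on an object; "force" is the grip in N (left out, the last holds). Time passes only in rows, so rows that repeat a pose let the fingers close. It gives the time, the measured TCP pose, the force and the opening at its end, in the units of the state.
- env.get_state(): the state, without advancing time (a new reading comes with each control period).
- env.camera(name): name is "scene" or "side" or "wrist"; returns the picture (400x640x3 uint8, red, green, blue); there is no depth.
- env.calibration(name): a dict with "K" (3x3 intrinsics, pixels), "rvec" (rotation vector, rad) and "tvec" (3), from world to camera coordinates, as OpenCV has them. Camera axes: x right, y down, z forward; pixel columns grow to the right and rows downward; lengths in m; the calibration is good to about 2 mm. A picture is of the moment at which its call begins: read the wrist's pose just before it. calibration takes no time and is no camera call; for the wrist camera it gives the pose at the moment of the call.
- env.close_job(): hands the job in, once; it reports no verdict.
The state is a dict: "clock": time; "joint_pos": joint angles; "qvel": joint speeds; "joint_torque": joint torques, N m; "tcp_pos": TCP position; "eef_rot": TCP orientation; "force": force on the tool from outside, world axes, zero at the start; "torque": the same for the moment, N m; "grip_width": finger opening in m.
Only numpy, scipy, OpenCV 4.12 (cv2) and the standard library are available. Lean on these libraries where they do the work, as an engineer would, in place of code of your own. Each camera call takes 0.05 s, during which the arm holds its last target.

## Task

The castor bolted upside down on the plywood board has a worn wheel whose axle pin is stuck. Take the drift punch from its wooden rest and use it to drive the pin right through and out of the fork, so that it drops into the blue tray on the board; then put the punch back on its rest, lying in both notches as it was, and lift the free wheel out of the fork and put it in the grey scrap bin. Do not disturb the hammer, the oil bottle or the carton.

Things in the scene. Friction and masses are not known exactly. Their poses are not given: they have to be found in the camera images.
- castor: Fixed plywood board, 130 mm (x, +-65) by 270 mm (y, -70 to +200), 18 mm thick, with an upside-down steel castor fork and a blue tray. Origin: at bench height straight below the wheel's middle. The axle is parallel to y, 100 mm above the bench. Fork 44 mm wide (x), tops 114 mm above the bench; entry cheek y -24.5 to -18.5 mm, tray-side boss +18.5 to +40.5. Chocks cradle the wheel when the pin is out.
- fork_in (a point): Centre of the 16 mm bore at the outer face of the entry cheek (the side away from the tray), 100 mm above the bench. Axes as castor: the pin is driven along +y, towards the tray. Its end lies 4.5 mm inside this face.
- fork_out (a point): Centre of the 16 mm bore at the outer face of the tray-side boss, 65 mm along +y from fork_in. The pin is out, and falls, when its trailing end passes here.
- tray_mid (a point): Centre of the inner floor of the blue catch tray, 22 mm above the bench; inside 112 mm (x) by 142 mm (y), wall tops 48 mm above the bench. A 50-degree chute under the boss leads the falling pin into it.
- pin: Brass axle pin, 14 mm diameter, 58 mm long along its y axis, 70 g. Origin: its middle. At the start both ends are sunk in the bores (4.5 mm at the entry side, 2.5 mm at the tray side), so it cannot be gripped. A rusty block on the boss holds it by friction, about 8 to 15 N, over the first 50 mm; 61 mm of travel drops it out.
- wheel: Worn castor wheel: black tread, red core, 100 mm diameter, 32 mm wide, about 280 g, 19 mm bore. Origin: its centre; y axis: its axle, parallel to the castor's y. In the fork its top is 150 mm above the bench, 36 mm above the cheek tops, so it can be pinched across its 32 mm width from above; 2.5 mm play to each cheek.
- punch: Drift punch, 300 g. Origin: its balance point, the place to grip it. It lies along its x axis: green square handle 18 x 18 mm from x = -60 to +35 mm, then a round steel nose, 10 mm diameter, to the flat tip at +125 mm. On the rest its axis is level, 35 mm above the bench.
- punch_tip (a point): Centre of the punch's flat tip, 125 mm along x from the balance point.
- rest_mid (a point): Middle of the fixed wooden punch rest, where the punch's balance point belongs, 35 mm above the bench; x axis along the punch. Two notched posts 16 mm thick at x = -48 mm (under the handle, notch floor 26 mm above the bench) and +75 mm (under the nose, floor 30 mm); notches 32 mm wide, post tops 47 mm, base 10 mm high. Fingers fit between the posts.
- bin: Fixed grey open scrap bin, 160 x 160 x 55 mm outside, walls and floor 5 mm. Origin: centre of its underside; sides along its x and y.
- can: Bystander: yellow oil bottle with red cap, 54 mm diameter, 140 mm tall. Origin: centre of its underside.
- hammer: Bystander: hammer lying flat along its x axis, 260 mm long, head (75 mm wide) at +x, 26 mm high. Origin: mid-length, on the bench.
- carton: Bystander: closed cardboard box 110 x 110 x 45 mm. Origin: centre of its underside.

How it is judged:
On the way, in this order (a step that is already met when the one before it is completed fails the run):
1. the punch, its tip inside the entry bore, has driven the pin at least 20 mm along (x of punch_tip in the frame of castor between -0.009 and 0.009 m and z of punch_tip in the frame of castor between 0.09 and 0.11 m and y of punch_tip in the frame of castor above -0.018 m and y of pin in the frame of castor above 0.029 m and z of pin in the frame of castor above 0.09 m).
2. the pin is out of the fork and in the blue tray (x of pin in the frame of castor between -0.06 and 0.06 m and y of pin in the frame of castor between 0.043 and 0.193 m and z of pin in the frame of castor below 0.06 m), for 0.2 s.
At the end, for the whole second after the job is handed in: Pin at rest in the blue tray (middle within its outline, under 60 mm above the bench). Wheel at rest in the bin (centre within its outline, under 70 mm high). Punch at rest in both notches (balance point within -30/+25 mm along, 12 across, 6 in height of rest_mid; axis within 0.2 rad) (all of step 2 and linear speed of each of pin, wheel, punch below 0.03 m/s and angular speed of each of pin, wheel, punch below 0.4 rad/s and x of wheel in the frame of bin between -0.08 and 0.08 m and y of wheel in the frame of bin between -0.08 and 0.08 m and z of wheel in the frame of bin below 0.07 m and x of punch in the frame of rest_mid between -0.03 and 0.025 m and y of punch in the frame of rest_mid between -0.012 and 0.012 m and z of punch in the frame of rest_mid between -0.006 and 0.006 m and angle between the x axis of punch and the x axis of rest_mid, either way round below 0.2 rad); the robot touches nothing.
It fails at once if a bystander (bottle, hammer, carton) is moved more than 30 mm or the bottle is tipped (distance of any of can, hammer, carton from where it was at the start of the episode above 0.03 m or angle between can's own z axis and vertical above 0.3 rad).
It also fails if it takes over 72 s, if anything falls off the work surface, if the arm or the gripper's body presses on something with over 40 N, if the wrist force passes 120 N, or if a joint passes its speed limit or range.

## Working session

There is one attempt and no reset: what is moved stays moved. The work goes in short steps, Python scripts to look and compute and a tool call to move; the robot and the scene stay as the last step left them, time stands still between calls to the robot, and variables do not carry over. Pictures are saved under pics/ and viewed, and the job is handed in when it is done.

Besides the shell and the picture viewer there is one more tool, called after ">>>" as a command line: name --argument value ..., lists and objects as JSON in quotes. play_rows: Moves the arm, as the interface text tells. Its arguments: {"type":"object","properties":{"increments":{"type":"array"},"fingers":{"type":"number"},"force":{"type":"number"}},"required":["increments"]}

```bash
ls -la; mkdir -p pics
python3 - <<'E'
from workcell import env
import cv2
print(env.get_state())
for n in ("scene","side","wrist"):
    c=env.calibration(n); print(n,c)
    cv2.imwrite(f"pics/a_{n}.png",env.camera(n)[:,:,::-1])
E
```

```text
total 12
drwxr-xr-x  3 agent agent 4096 Dec  7 15:12 .
drwxr-xr-x 23 root  root  4096 Dec  7 15:12 ..
drwxr-xr-x  2 agent agent 4096 Dec  7 15:12 pics
{'clock': 0.0, 'joint_pos': array([-1.21151307e+00,  4.94170172e-01,  1.34612798e+00,  1.28794811e-05,
        1.30253111e+00, -9.55024542e-02]), 'qvel': array([-1.24413828e-04,  1.73510348e-04, -1.45443707e-03,  5.21402694e-04,
        6.40191547e-04, -2.07263026e-05]), 'joint_torque': array([-8.76584454e-04, -8.78823280e+01, -3.81849718e+01,  7.08555942e-02,
        5.33420511e-02, -2.41660473e-04]), 'tcp_pos': array([ 0.27441163, -0.56110335,  0.21334744]), 'eef_rot': array([-3.14146238e+00,  1.22979308e-03, -1.11601395e+00]), 'force': array([ 0.18576933, -0.54409423, -0.71601418]), 'torque': array([-0.00918538, -0.04746349,  0.00678621]), 'grip_width': 0.09076018091832007}
scene {'K': array([[424.79808429,   0.        , 314.70122799],
       [  0.        , 424.79808429, 205.36426017],
       [  0.        ,   0.        ,   1.        ]]), 'rvec': array([ 1.90365164,  1.58824272, -0.62064539]), 'tvec': array([-0.14547183, -0.36949897,  1.49419366])}
side {'K': array([[366.00617723,   0.        , 309.53294737],
       [  0.        , 366.00617723, 203.3993412 ],
       [  0.        ,   0.        ,   1.        ]]), 'rvec': array([ 2.22879414, -0.15178038,  0.07561152]), 'tvec': array([-0.60826032,  0.14488796,  0.8471394 ])}
wrist {'K': array([[338.36552109,   0.        , 320.61983031],
       [  0.        , 338.36552109, 200.08271136],
       [  0.        ,   0.        ,   1.        ]]), 'rvec': array([-2.4493343 ,  1.53091734,  0.22472302]), 'tvec': array([-0.62365822, -0.03055475,  0.39249175])}
```

View pics/a_scene.png

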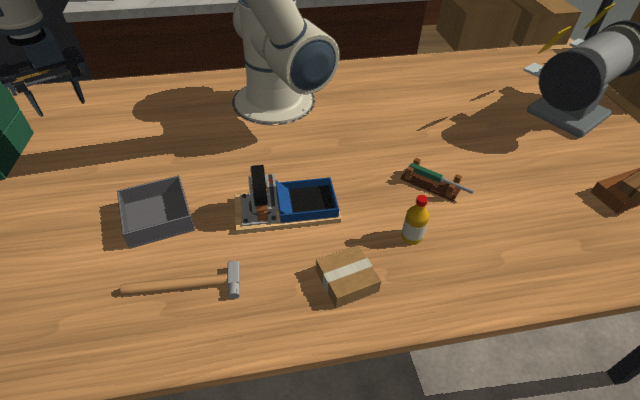

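View pics/a_side.png

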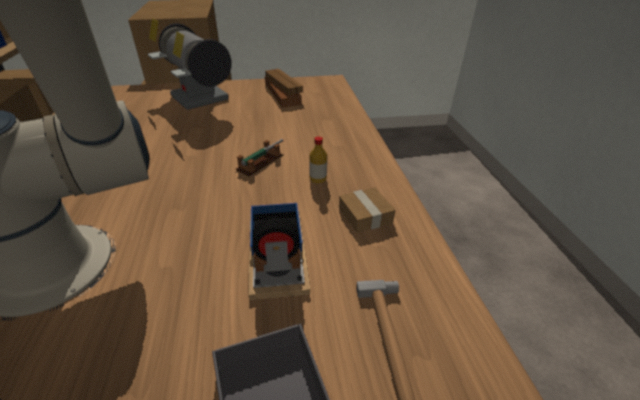

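View pics/a_wrist.png

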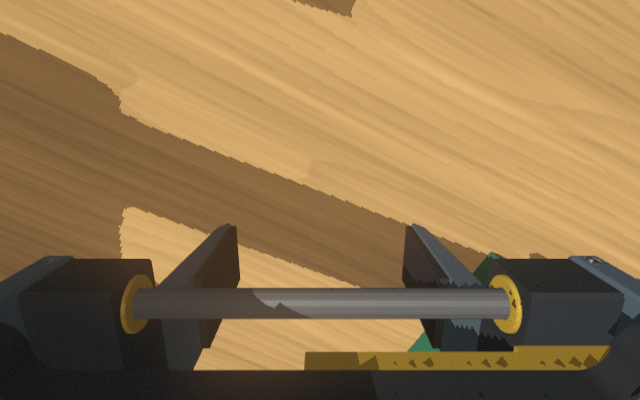

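```bash
cat > h.py <<'E'
import numpy as np, cv2
def cast(c,u,v,z):
    R,_=cv2.Rodrigues(c["rvec"]); t=c["tvec"]
    d=R.T@np.linalg.inv(c["K"])@np.array([u,v,1.]); o=-R.T@t
    return o+d*(z-o[2])/d[2]
def proj(c,p):
    q,_=cv2.projectPoints(np.array(p,float).reshape(-1,3),c["rvec"],c["tvec"],c["K"],None); return q[:,0]
def tri(c1,p1,c2,p2):
    P=[]
    for c in(c1,c2):
        R,_=cv2.Rodrigues(c["rvec"]); P.append(c["K"]@np.c_[R,c["tvec"]])
    X=cv2.triangulatePoints(P[0],P[1],np.array(p1,float).reshape(2,1),np.array(p2,float).reshape(2,1)); return (X[:3]/X[3]).ravel()
E
python3 - <<'E'
import cv2
s=cv2.imread("pics/a_scene.png"); d=cv2.imread("pics/a_side.png")
def crop(i,x0,y0,x1,y1,f,n): cv2.imwrite("pics/"+n,cv2.resize(i[y0:y1,x0:x1],None,fx=f,fy=f,interpolation=cv2.INTER_CUBIC))
crop(s,100,150,360,260,3,"c1.png"); crop(s,380,140,500,220,6,"c2.png")
crop(d,200,130,330,310,3.3,"c3.png")
E
```

```text
(no output)
```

View pics/c1.png

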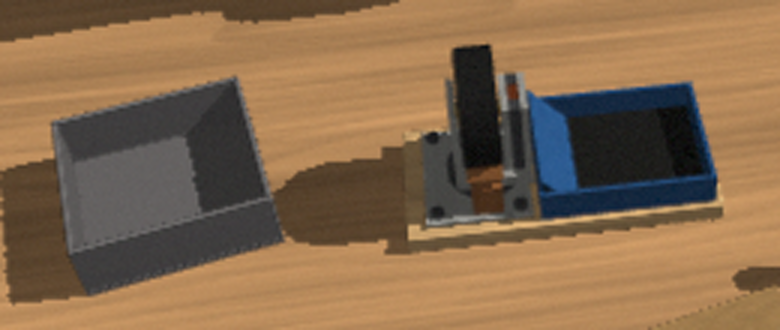

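View pics/c2.png

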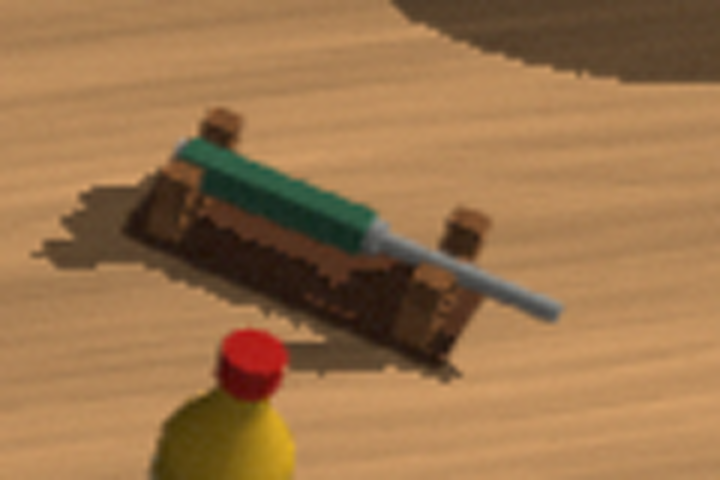

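View pics/c3.png

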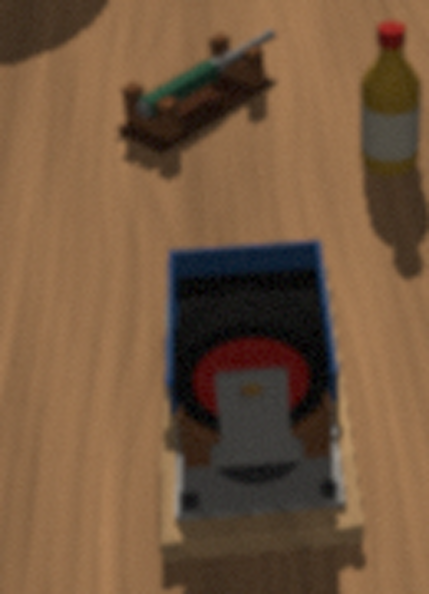

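Run:
```python
from workcell import env
from h import *
c=env.calibration("scene"); d=env.calibration("side")
g=lambda n,u,v,z,k=c:print(n,cast(k,u,v,z).round(4))
g("p_end",410,165,.036);g("p_tip",473,192,.036)
S=lambda u,v:(u/3.3+200,v/3.3+130)
g("side p_end",*S(142,107),.036,d);g("side p_tip",*S(272,35),.036,d)
g("bl",235,193.5,.018);g("fl",236,229,.018);g("fr",340,218,.018)
g("side L",*S(163,545),.018,d);g("side R",*S(363,540),.018,d)
g("pin side",*S(253,390),.1,d)
for u,v in [(54,123),(237,77),(272,200),(70,250)]: g("bin",u/3+100,v/3+150,.055)
for u,v in [(539,98),(690,83),(717,185),(540,212)]: g("tray",u/3+100,v/3+150,.048)
```

```text
p_end [0.4506 0.3394 0.036 ]
p_tip [0.5842 0.4694 0.036 ]
side p_end [0.4517 0.3391 0.036 ]
side p_tip [0.5842 0.464  0.036 ]
bl [ 0.4621 -0.1578  0.018 ]
fl [ 0.5888 -0.1625  0.018 ]
fr [0.598 0.102 0.018]
side L [ 0.4657 -0.1616  0.018 ]
side R [ 0.5909 -0.1748  0.018 ]
pin side [ 0.5298 -0.1149  0.1   ]
bin [ 0.4392 -0.4515  0.055 ]
bin [ 0.4063 -0.299   0.055 ]
bin [ 0.5623 -0.2664  0.055 ]
bin [ 0.5886 -0.4211  0.055 ]
tray [ 0.4723 -0.0362  0.048 ]
tray [0.4761 0.1005 0.048 ]
tray [0.6026 0.0967 0.048 ]
tray [ 0.6069 -0.0528  0.048 ]
```

```bash
cat >> h.py <<'E'
from scipy.spatial.transform import Rotation as Ro
def inc(st,pos,rpy,ref=None):
    p0,r0=(st["tcp_pos"],st["eef_rot"]) if ref is None else ref
    R0=Ro.from_euler("xyz",r0); d=R0.inv().apply(np.array(pos)-p0)*1000
    rv=(R0.inv()*Ro.from_euler("xyz",rpy)).as_rotvec()
    print("inc mm",d.round(1),"rot",rv.round(4),"dist",np.linalg.norm(d).round(),"deg",np.degrees(np.linalg.norm(rv)).round(1))
E
python3 - <<'E'
from workcell import env
from h import *
st=env.get_state(); c=env.calibration("wrist")
R,_=cv2.Rodrigues(c["rvec"]); o=-R.T@c["tvec"]
R0=Ro.from_euler("xyz",st["eef_rot"]); print("cam in tool",R0.inv().apply(o-st["tcp_pos"]), "axes rows",(R0.inv().as_matrix()@R.T).T.round(3))
yaw=-.79
T=Ro.from_euler("xyz",[np.pi,0,yaw]); print("tool y",T.apply([0,1,0]))
inc(st,[.494,.381,.25],[np.pi,0,yaw],([.275,-.561,.214],[np.pi,0,-1.116]))
E
```

```text
cam in tool [-0.00056354 -0.08182339 -0.17064882] axes rows [[ 1.     0.001  0.   ]
 [-0.001  0.958 -0.285]
 [-0.001  0.285  0.958]]
tool y [-7.10353272e-01 -7.03845316e-01  1.22464680e-16]
inc mm [-750.  -610.5  -36. ] rot [ 0.     0.    -0.326] dist 968.0 deg 18.7
```

Run:
```python
from h import *
inc(None,[.454,.341,.25],[np.pi,0,-.79],([.275,-.561,.214],[np.pi,0,-1.116]))
```

```text
inc mm [-731.7 -557.   -36. ] rot [ 0.     0.    -0.326] dist 920.0 deg 18.7
```

>>> play_rows --increments '[{"dx":-731.7,"dy":-557,"dz":-36,"rz":-0.326},{"dx":-731.7,"dy":-557,"dz":-36,"rz":-0.326},{"dx":-731.7,"dy":-557,"dz":-36,"rz":-0.326},{"dx":-731.7,"dy":-557,"dz":-36,"rz":-0.326},{"dx":-731.7,"dy":-557,"dz":-36,"rz":-0.326},{"dx":-731.7,"dy":-557,"dz":-36,"rz":-0.326},{"dx":-731.7,"dy":-557,"dz":-36,"rz":-0.326},{"dx":-731.7,"dy":-557,"dz":-36,"rz":-0.326},{"dx":-731.7,"dy":-557,"dz":-36,"rz":-0.326},{"dx":-731.7,"dy":-557,"dz":-36,"rz":-0.326},{"dx":-731.7,"dy":-557,"dz":-36,"rz":-0.326},{"dx":-731.7,"dy":-557,"dz":-36,"rz":-0.326},{"dx":-731.7,"dy":-557,"dz":-36,"rz":-0.326},{"dx":-731.7,"dy":-557,"dz":-36,"rz":-0.326},{"dx":-731.7,"dy":-557,"dz":-36,"rz":-0.326},{"dx":-731.7,"dy":-557,"dz":-36,"rz":-0.326},{"dx":-731.7,"dy":-557,"dz":-36,"rz":-0.326},{"dx":-731.7,"dy":-557,"dz":-36,"rz":-0.326},{"dx":-731.7,"dy":-557,"dz":-36,"rz":-0.326},{"dx":-731.7,"dy":-557,"dz":-36,"rz":-0.326}]'

```text
$.increments[0]: bad value
```

Run:
```python
from workcell import env
from h import *
st=env.get_state(); print(st["clock"],st["tcp_pos"],st["eef_rot"],st["joint_pos"])
cv2.imwrite("pics/b_w.png",env.camera("wrist")[:,:,::-1]); cv2.imwrite("pics/b_s.png",env.camera("scene")[:,:,::-1])
```

```text
0.15 [ 0.27443705 -0.56120504  0.21348801] [-3.14148579e+00  9.18187237e-04 -1.11604722e+00] [-1.21153594e+00  4.94032729e-01  1.34596530e+00  1.95296235e-05
  1.30251881e+00 -9.54938603e-02]
```

View pics/b_w.png

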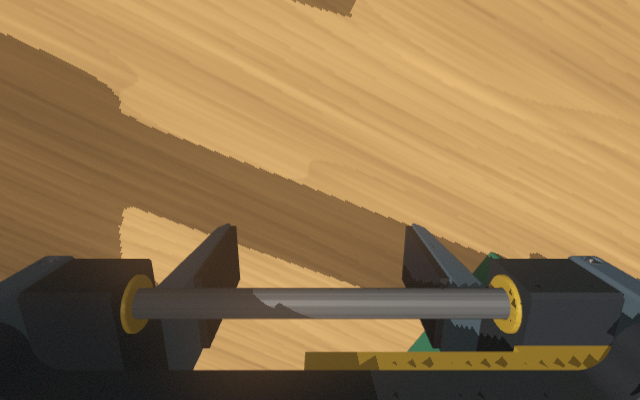

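>>> play_rows --increments '[{"dx":-730,"dy":-557,"dz":-36,"rx":0,"ry":0,"rz":-0.326}]'

```text
clock: 0.38
tcp_pos: [0.2865, -0.5021, 0.2157]
eef_rot: [3.141, -0.001, -0.928]
force: [1.1, 1.0, 0.2]
grip_width: 0.0913
```

Run:
```python
from workcell import env
from h import *
st=env.get_state(); print(st["tcp_pos"],st["eef_rot"])
inc(st,[.454,.341,.25],[np.pi,0,-.79])
```

```text
[ 0.28645018 -0.5021356   0.21571125] [ 3.14106224e+00 -1.08437702e-03 -9.28017621e-01]
inc mm [-574.4 -639.5  -35.3] rot [ 0.0006 -0.001  -0.138 ] dist 860.0 deg 7.9
```

>>> play_rows --increments '[{"dx":-574,"dy":-640,"dz":-35,"rx":0,"ry":0,"rz":-0.138},{"dx":-574,"dy":-640,"dz":-35,"rx":0,"ry":0,"rz":-0.138},{"dx":-574,"dy":-640,"dz":-35,"rx":0,"ry":0,"rz":-0.138},{"dx":-574,"dy":-640,"dz":-35,"rx":0,"ry":0,"rz":-0.138},{"dx":-574,"dy":-640,"dz":-35,"rx":0,"ry":0,"rz":-0.138},{"dx":-574,"dy":-640,"dz":-35,"rx":0,"ry":0,"rz":-0.138},{"dx":-574,"dy":-640,"dz":-35,"rx":0,"ry":0,"rz":-0.138},{"dx":-574,"dy":-640,"dz":-35,"rx":0,"ry":0,"rz":-0.138},{"dx":-574,"dy":-640,"dz":-35,"rx":0,"ry":0,"rz":-0.138},{"dx":-574,"dy":-640,"dz":-35,"rx":0,"ry":0,"rz":-0.138},{"dx":-574,"dy":-640,"dz":-35,"rx":0,"ry":0,"rz":-0.138},{"dx":-574,"dy":-640,"dz":-35,"rx":0,"ry":0,"rz":-0.138},{"dx":-574,"dy":-640,"dz":-35,"rx":0,"ry":0,"rz":-0.138},{"dx":-574,"dy":-640,"dz":-35,"rx":0,"ry":0,"rz":-0.138},{"dx":-574,"dy":-640,"dz":-35,"rx":0,"ry":0,"rz":-0.138},{"dx":-574,"dy":-640,"dz":-35,"rx":0,"ry":0,"rz":-0.138},{"dx":-574,"dy":-640,"dz":-35,"rx":0,"ry":0,"rz":-0.138},{"dx":-574,"dy":-640,"dz":-35,"rx":0,"ry":0,"rz":-0.138}]'

```text
clock: 2.62
tcp_pos: [0.4554, 0.3419, 0.2516]
eef_rot: [-3.142, -0.0, -0.792]
force: [0.3, 0.6, -1.3]
grip_width: 0.0912
```

Run:
```python
from workcell import env
from h import *
import pickle
st=env.get_state(); print(st["clock"],st["tcp_pos"],st["eef_rot"],st["joint_pos"],st["force"])
pickle.dump(env.calibration("wrist"),open("b_w.pkl","wb"))
cv2.imwrite("pics/b_w2.png",env.camera("wrist")[:,:,::-1]); cv2.imwrite("pics/b_s2.png",env.camera("scene")[:,:,::-1])
```

```text
2.625 [0.45544815 0.34190119 0.25158712] [-3.14152882e+00 -1.11906256e-04 -7.91632275e-01] [ 5.39156625e-01  3.80044597e-01  1.43270572e+00 -9.63319018e-05
  1.32875373e+00  1.33081198e+00] [ 0.33047168  0.6309937  -1.33671609]
```

View pics/b_w2.png

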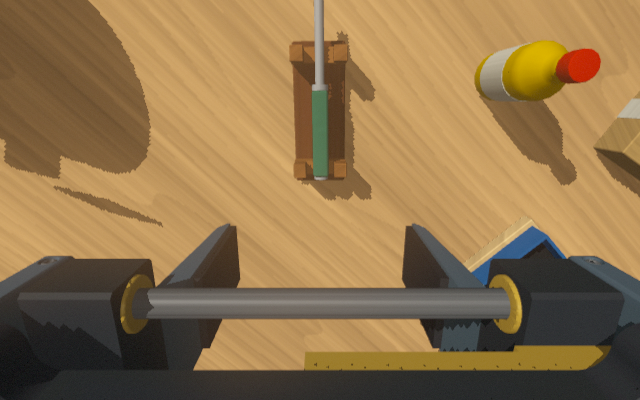

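Run:
```python
from h import *
import pickle
c=pickle.load(open("b_w.pkl","rb")); im=cv2.imread("pics/b_w2.png")
hsv=cv2.cvtColor(im,cv2.COLOR_BGR2HSV)
m=cv2.inRange(hsv,(60,70,40),(90,255,255)); m[220:]=0
ct=max(cv2.findContours(m,0,1)[0],key=cv2.contourArea); x,y,w,h=cv2.boundingRect(ct);r=cv2.minAreaRect(ct); print(x,y,w,h,r)
# edge mid rows
def mid(row): xs=np.where(m[row])[0]; return (xs.min()+xs.max())/2
a=cast(c,mid(y+1),y-.5,.044); b=cast(c,mid(y+h-2),y+h-.5,.044); print("front",a,"back",b,"len",np.linalg.norm(a-b))
u=(a-b)/np.linalg.norm(a-b); print("ang",np.arctan2(u[1],u[0]),"balance",a-u*.035, b+u*.06)
for (p,q,z) in [(300,50,.047),(339,50,.047),(301,170,.047),(340,170,.047)]: print(cast(c,p,q,z))
```

```text
313 97 13 58 ((319.0, 125.5), (12.0, 57.0), 0.0)
front [0.51551938 0.40184391 0.044     ] back [0.47080853 0.35860803 0.044     ] len 0.06219647313683196
ang 0.7686286256138306 balance [0.49035911 0.37751366 0.044     ] [0.51394041 0.40031703 0.044     ]
[0.53318441 0.44864254 0.047     ]
[0.56115691 0.42024257 0.047     ]
[0.44362464 0.36190463 0.047     ]
[0.47446973 0.33057678 0.047     ]
```

Run:
```python
from h import *
import pickle
c=pickle.load(open("b_w.pkl","rb")); im=cv2.imread("pics/b_w2.png")
for r in range(76,184,4): print(r,im[r,312:330:3].tolist()) if r<100 or r>164 else None
b_,g,r_=[im[:,:,i].astype(int) for i in range(3)]
m=((g-r_>12)).astype(np.uint8); m[220:]=0; m[:,:300]=0;m[:,345:]=0
ct=max(cv2.findContours(m,0,1)[0],key=cv2.contourArea); x,y,w,h=cv2.boundingRect(ct);print(x,y,w,h)
def mid(row): xs=np.where(m[row])[0]; return (xs.min()+xs.max()+0)/2
a=cast(c,mid(y+3),y-.5,.044); b=cast(c,mid(y+h-4),y+h-.5,.044); print("front",a,"back",b,"len",np.linalg.norm(a-b))
u=(a-b)/np.linalg.norm(a-b); print("ang",np.arctan2(u[1],u[0]),"balance",a-u*.035, b+u*.06)
```

```text
76 [[33, 60, 90], [142, 152, 160], [161, 170, 175], [125, 136, 142], [50, 67, 90], [39, 63, 92]]
80 [[37, 59, 88], [153, 162, 169], [160, 169, 175], [127, 136, 143], [52, 70, 91], [38, 61, 90]]
84 [[83, 99, 115], [139, 150, 158], [160, 170, 175], [133, 142, 149], [90, 102, 114], [56, 74, 92]]
88 [[142, 152, 160], [163, 172, 178], [158, 167, 172], [139, 149, 154], [113, 122, 131], [76, 86, 98]]
92 [[90, 125, 95], [85, 124, 86], [88, 124, 88], [87, 121, 85], [86, 120, 86], [53, 77, 78]]
96 [[84, 118, 87], [84, 118, 85], [82, 116, 85], [84, 118, 86], [84, 117, 82], [55, 79, 72]]
168 [[47, 96, 142], [86, 123, 89], [86, 122, 89], [83, 121, 88], [85, 118, 90], [65, 94, 80]]
172 [[40, 76, 111], [87, 123, 91], [86, 121, 91], [82, 118, 89], [82, 117, 88], [63, 93, 80]]
176 [[37, 63, 93], [103, 123, 119], [72, 95, 90], [73, 96, 92], [72, 93, 89], [56, 77, 84]]
180 [[54, 85, 115], [48, 80, 112], [67, 95, 122], [85, 111, 134], [65, 97, 126], [51, 85, 117]]
312 90 16 86
front [0.51947042 0.40797168 0.044     ] back [0.45366338 0.34174097 0.044     ] len 0.09336526682095439
ang 0.7886067978511653 balance [0.49480122 0.38314366 0.044     ] [0.49595343 0.38430329 0.044     ]
```

Run:
```python
from workcell import env
from h import *
c=env.calibration("scene"); print("can base front",cast(c,414,243,0),"cap top",cast(c,421,200,.14))
st=env.get_state(); T=[np.pi,0,-.784]
R=Ro.from_euler("xyz",T); print("can in tool",R.inv().apply(cast(c,421.5,200,.14)-[.4954,.3837,.016]))
inc(st,[.4954,.3837,.10],T); inc(st,[.4954,.3837,.016],T)
```

```text
can base front [0.69616511 0.27000167 0.        ] cap top [0.68161825 0.26528682 0.14      ]
can in tool [ 0.21481732 -0.04858196 -0.124     ]
inc mm [ -1.5 -57.5 151.6] rot [-0.0002 -0.     -0.0073] dist 162.0 deg 0.4
inc mm [ -1.5 -57.5 235.6] rot [-0.0002 -0.     -0.0073] dist 242.0 deg 0.4
```

>>> play_rows --increments '[{"dx":-1.5,"dy":-57.5,"dz":55,"rx":0,"ry":0,"rz":-0.007},{"dx":-1.5,"dy":-57.5,"dz":105,"rx":0,"ry":0,"rz":-0.007},{"dx":-1.5,"dy":-57.5,"dz":155,"rx":0,"ry":0,"rz":-0.007},{"dx":-1.5,"dy":-57.5,"dz":195,"rx":0,"ry":0,"rz":-0.007},{"dx":-1.5,"dy":-57.5,"dz":220,"rx":0,"ry":0,"rz":-0.007},{"dx":-1.5,"dy":-57.5,"dz":235,"rx":0,"ry":0,"rz":-0.007},{"dx":-1.5,"dy":-57.5,"dz":235,"rx":0,"ry":0,"rz":-0.007},{"dx":-1.5,"dy":-57.5,"dz":235,"rx":0,"ry":0,"rz":-0.007}]' --fingers 0.5

```text
clock: 3.72
tcp_pos: [0.4958, 0.3847, 0.0175]
eef_rot: [-3.14, -0.0, -0.784]
force: [-0.2, 0.6, -0.1]
grip_width: 0.0456
```

>>> play_rows --increments '[{"dx":0,"dy":0,"dz":0,"rx":0,"ry":0,"rz":0},{"dx":0,"dy":0,"dz":0,"rx":0,"ry":0,"rz":0},{"dx":0,"dy":0,"dz":0,"rx":0,"ry":0,"rz":0},{"dx":0,"dy":0,"dz":0,"rx":0,"ry":0,"rz":0},{"dx":0,"dy":0,"dz":0,"rx":0,"ry":0,"rz":0}]' --fingers 0 --force 50

```text
clock: 4.35
tcp_pos: [0.4954, 0.3843, 0.0167]
eef_rot: [-3.141, -0.0, -0.783]
force: [-0.2, -0.3, 5.5]
grip_width: 0.0177
```

Run:
```python
from workcell import env
from h import *
st=env.get_state(); print(st["clock"],st["tcp_pos"],st["eef_rot"],st["grip_width"],st["force"])
cv2.imwrite("pics/d_w.png",env.camera("wrist")[:,:,::-1])
```

```text
4.35 [0.49536299 0.38434536 0.01667594] [-3.14119927e+00 -1.60114178e-04 -7.83428599e-01] 0.017696819304665816 [-0.17757434 -0.3101334   5.47002688]
```

View pics/d_w.png

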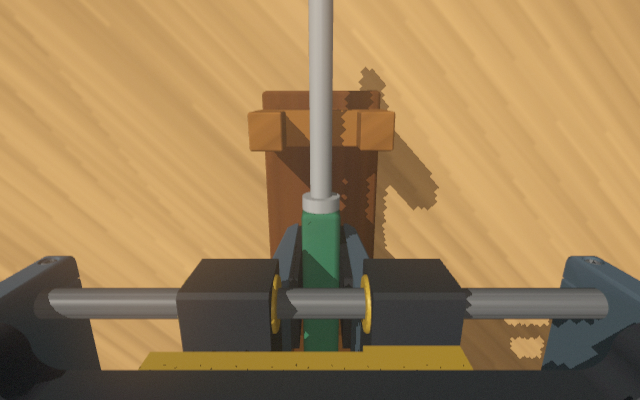

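Run:
```python
from workcell import env
from h import *
st=env.get_state()
inc(st,[.527,-.15,.30],[np.pi,0,-.035],([.4952,.3843,.0165],[np.pi,0,-.784]))
```

```text
inc mm [ 399.8  355.9 -283.5] rot [ 0.     0.    -0.749] dist 606.0 deg 42.9
```

>>> play_rows --increments '[{"dx":0,"dy":0,"dz":-30,"rx":0,"ry":0,"rz":0},{"dx":0,"dy":0,"dz":-85,"rx":0,"ry":0,"rz":0},{"dx":0,"dy":0,"dz":-140,"rx":0,"ry":0,"rz":0},{"dx":20,"dy":18,"dz":-190,"rx":0,"ry":0,"rz":-0.05},{"dx":50,"dy":45,"dz":-225,"rx":0,"ry":0,"rz":-0.15},{"dx":90,"dy":80,"dz":-255,"rx":0,"ry":0,"rz":-0.25},{"dx":130,"dy":116,"dz":-283,"rx":0,"ry":0,"rz":-0.35},{"dx":170,"dy":152,"dz":-283,"rx":0,"ry":0,"rz":-0.45},{"dx":210,"dy":188,"dz":-283,"rx":0,"ry":0,"rz":-0.55},{"dx":250,"dy":223,"dz":-283,"rx":0,"ry":0,"rz":-0.65},{"dx":290,"dy":258,"dz":-283,"rx":0,"ry":0,"rz":-0.749},{"dx":330,"dy":294,"dz":-283,"rx":0,"ry":0,"rz":-0.749},{"dx":370,"dy":329,"dz":-283,"rx":0,"ry":0,"rz":-0.749},{"dx":400,"dy":356,"dz":-283,"rx":0,"ry":0,"rz":-0.749},{"dx":400,"dy":356,"dz":-283,"rx":0,"ry":0,"rz":-0.749},{"dx":400,"dy":356,"dz":-283,"rx":0,"ry":0,"rz":-0.749},{"dx":400,"dy":356,"dz":-283,"rx":0,"ry":0,"rz":-0.749}]'

```text
clock: 6.52
tcp_pos: [0.5272, -0.1492, 0.2993]
eef_rot: [-3.141, 0.0, -0.033]
force: [0.3, 0.0, -3.0]
grip_width: 0.0174
```

Run:
```python
from workcell import env
from h import *
import pickle
st=env.get_state(); print(st["clock"],st["tcp_pos"],st["eef_rot"],st["grip_width"],st["force"])
pickle.dump(env.calibration("wrist"),open("e_w.pkl","wb"))
cv2.imwrite("pics/e_w.png",env.camera("wrist")[:,:,::-1])
```

```text
6.525 [ 0.52720761 -0.1492097   0.2993009 ] [-3.14132012e+00  2.98854450e-04 -3.33576170e-02] 0.017442309571004327 [ 0.30076569  0.01708027 -3.01519623]
```

View pics/e_w.png

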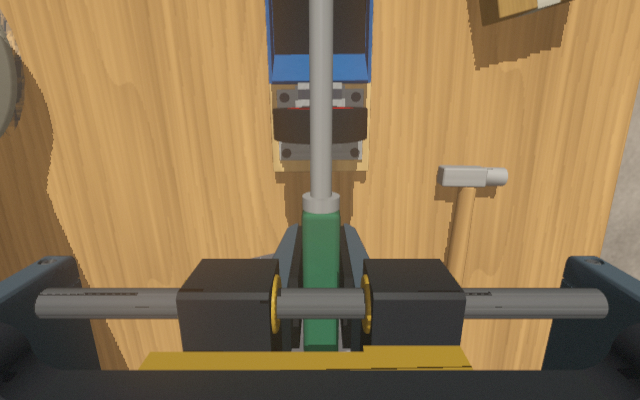

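Run:
```python
import cv2
s=cv2.imread("pics/e_w.png"); cv2.imwrite("pics/e_c.png",cv2.resize(s[50:180,255:385],None,fx=4.6,fy=4.6,interpolation=cv2.INTER_CUBIC))
```

```text
(no output)
```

View pics/e_c.png

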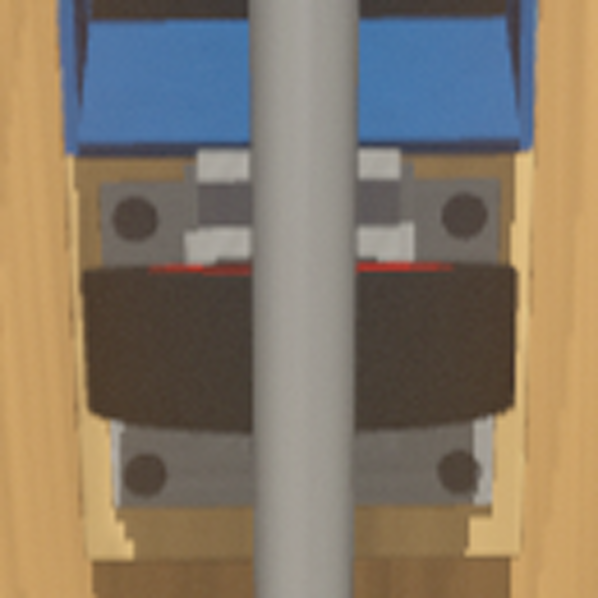

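Run:
```python
from h import *
import pickle
c=pickle.load(open("e_w.pkl","rb"))
P=lambda u,v,z:cast(c,u/4.6+255-.4,v/4.6+50-.4,z)
for n,u,v,z in [("bl",90,557,.018),("br",518,555,.018),("fork inL",185,262,.114),("fork inR",413,262,.114),("fork outL",196,150,.114),("fork outR",401,150,.114),("wheelL",83,270,.1),("wheelR",517,270,.1),("trayL",64,152,.048),("trayR",532,150,.048),("wl bore edge",120,505,.02)]:
    print(n,P(u,v,z).round(4))
for n,a,b,z,yl in [("board",(90,557),(518,555),.018,-.07),("fork in",(185,262),(413,262),.114,.0185),("fork out",(196,150),(401,150),.114,.0405)]:
    m=(P(*a,z)+P(*b,z))/2; w=np.linalg.norm(P(*a,z)-P(*b,z)); print(n,"mid",m.round(4),"w",w.round(4),"origin y est",(m[1]-yl).round(4))
```

```text
bl [ 0.4642 -0.1581  0.018 ]
br [ 0.5906 -0.162   0.018 ]
fork inL [ 0.504  -0.0735  0.114 ]
fork inR [ 0.5543 -0.0752  0.114 ]
fork outL [ 0.5077 -0.0503  0.114 ]
fork outR [ 0.552  -0.0518  0.114 ]
wheelL [ 0.4795 -0.0747  0.1   ]
wheelR [ 0.579  -0.0782  0.1   ]
trayL [ 0.4698 -0.0464  0.048 ]
trayR [ 0.5897 -0.0501  0.048 ]
wl bore edge [ 0.4744 -0.1426  0.02  ]
board mid [ 0.5274 -0.16    0.018 ] w 0.1264 origin y est -0.09
fork in mid [ 0.5291 -0.0744  0.114 ] w 0.0503 origin y est -0.0929
fork out mid [ 0.5299 -0.051   0.114 ] w 0.0443 origin y est -0.0915
```

Run:
```python
from workcell import env
from h import *
st=env.get_state()
inc(st,[.5236,-.2662,.0817],[np.pi,0,-.030])
```

```text
inc mm [2.000e-01 1.171e+02 2.176e+02] rot [-0.0002  0.0002 -0.0033] dist 247.0 deg 0.2
```

>>> play_rows --increments '[{"dx":0,"dy":40,"dz":0,"rx":0,"ry":0,"rz":-0.003},{"dx":0,"dy":90,"dz":0,"rx":0,"ry":0,"rz":-0.003},{"dx":0,"dy":117,"dz":40,"rx":0,"ry":0,"rz":-0.003},{"dx":0,"dy":117,"dz":95,"rx":0,"ry":0,"rz":-0.003},{"dx":0,"dy":117,"dz":150,"rx":0,"ry":0,"rz":-0.003},{"dx":0,"dy":117,"dz":195,"rx":0,"ry":0,"rz":-0.003},{"dx":0,"dy":117,"dz":217.5,"rx":0,"ry":0,"rz":-0.003},{"dx":0,"dy":117,"dz":217.5,"rx":0,"ry":0,"rz":-0.003},{"dx":0,"dy":117,"dz":217.5,"rx":0,"ry":0,"rz":-0.003},{"dx":0,"dy":117,"dz":217.5,"rx":0,"ry":0,"rz":-0.003}]'

```text
clock: 7.82
tcp_pos: [0.5241, -0.2674, 0.0832]
eef_rot: [3.14, -0.002, -0.031]
force: [-0.3, 0.7, -2.9]
grip_width: 0.0176
```

Run:
```python
from workcell import env
from h import *
st=env.get_state(); print(st["clock"],st["tcp_pos"],st["eef_rot"],st["grip_width"],st["force"])
import pickle
pickle.dump(env.calibration("wrist"),open("f_w.pkl","wb"))
ims={n:env.camera(n)[:,:,::-1] for n in("wrist","scene","side")}
for n,i in ims.items(): cv2.imwrite(f"pics/f_{n}.png",i)
cv2.imwrite("pics/f_c1.png",cv2.resize(ims["scene"][150:240,170:300],None,fx=6,fy=6,interpolation=cv2.INTER_CUBIC))
cv2.imwrite("pics/f_c2.png",cv2.resize(ims["side"][210:330,220:340],None,fx=5,fy=5,interpolation=cv2.INTER_CUBIC))
```

```text
7.825 [ 0.52407862 -0.26743491  0.0832253 ] [ 3.14046099e+00 -1.92289484e-03 -3.12266603e-02] 0.01757863764382562 [-0.29851272  0.6871555  -2.91464039]
```

View pics/f_wrist.png

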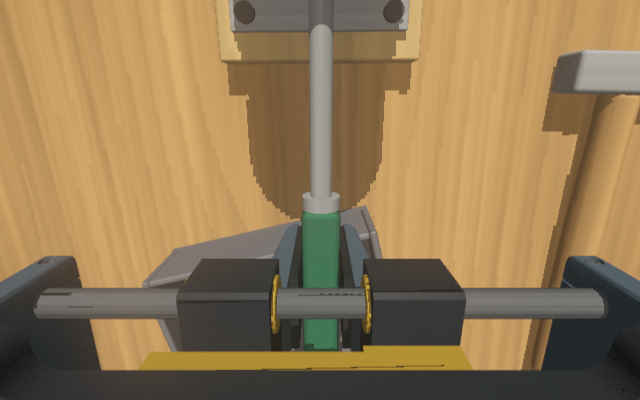

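View pics/f_c1.png

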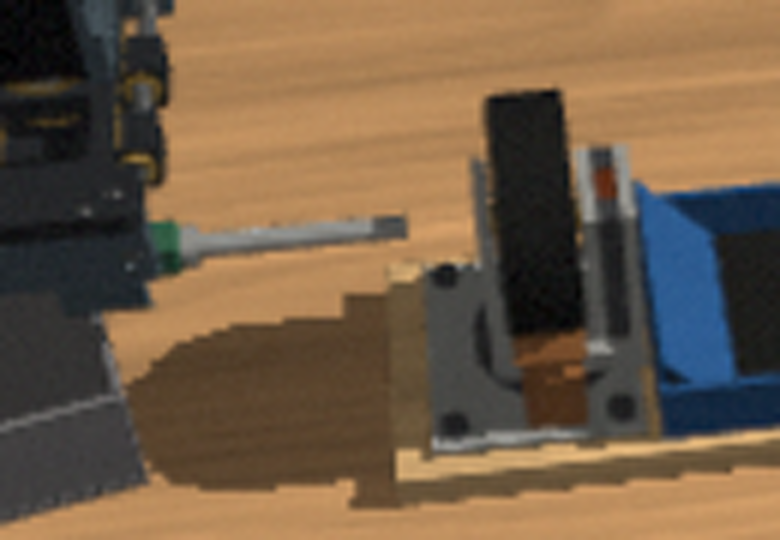

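View pics/f_c2.png

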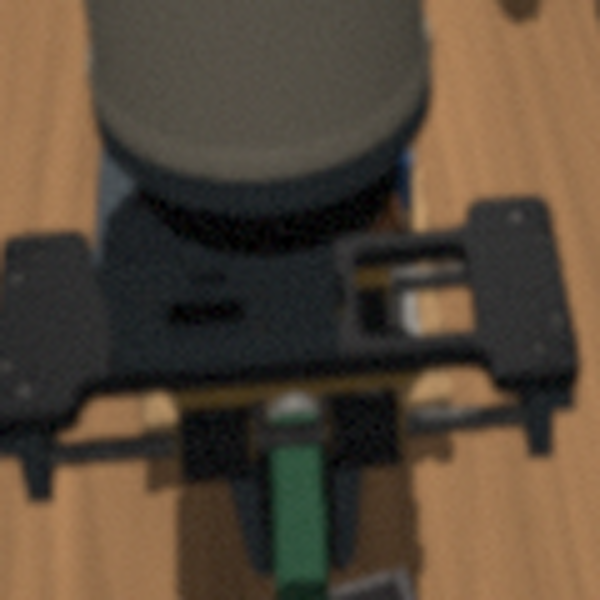

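Run:
```python
from workcell import env
from h import *
import pickle
st=env.get_state(); print(st["tcp_pos"],st["eef_rot"])
c=env.calibration("scene"); w=pickle.load(open("f_w.pkl","rb"))
f=lambda u,v:(u/6+170-.4,v/6+150-.4)
for n,u,v,z in [("tip up",405,216,.105),("tip mid",406,227,.1),("tip lo",405,238,.095),("bossA",577,150,.114),("bossB",627,147,.114),("bossC",634,217,.114),("bossD",584,222,.114),("wheel top L",486,97,.145)]: print(n,cast(c,*f(u,v),z).round(4))
R=Ro.from_euler("xyz",st["eef_rot"]); 
bal=st["tcp_pos"]-R.apply([0,0,.0185]); tip=bal+R.apply([0,-.125,0]); print("bal",bal,"tip exp",tip,"px",(proj(c,tip)[0]-[169.6,149.6])*6)
# wrist: nose center cols
im=cv2.imread("pics/f_wrist.png")
for p in (40,120,180): print(p,im[p,300:342:2].sum(1).tolist())
print("proj nose",proj(w,[bal+R.apply([0,-y,0]) for y in(.045,.08,.11,.125)]))
print("bl/br",cast(w,220,62,.018),cast(w,420,62,.018))
```

```text
[ 0.52365911 -0.26736843  0.08265784] [ 3.14092141e+00 -1.14544516e-03 -3.15199027e-02]
tip up [ 0.525  -0.1455  0.105 ]
tip mid [ 0.5263 -0.1458  0.1   ]
tip lo [ 0.5274 -0.1469  0.095 ]
bossA [ 0.5071 -0.0724  0.114 ]
bossB [ 0.5088 -0.0518  0.114 ]
bossC [ 0.551 -0.054  0.114]
bossD [ 0.5505 -0.0742  0.114 ]
wheel top L [ 0.5033 -0.1068  0.145 ]
bal [ 0.52363832 -0.26735535  0.10115783] tip exp [ 0.52757775 -0.14241747  0.10107392] px [414.15891873 226.32872108]
40 [316, 313, 308, 306, 288, 357, 407, 447, 462, 477, 487, 475, 463, 451, 431, 397, 324, 307, 307, 299, 302]
120 [281, 283, 280, 289, 288, 332, 401, 446, 471, 474, 480, 468, 461, 455, 432, 387, 286, 275, 268, 271, 288]
180 [281, 278, 276, 275, 281, 312, 391, 437, 469, 478, 478, 466, 464, 448, 425, 365, 292, 284, 278, 277, 282]
proj nose [[319.60642805 182.6176063 ]
 [319.44431103 104.20738893]
 [319.28662175  27.93871651]
 [319.2001827  -13.86876702]]
bl/br [ 0.46268123 -0.16029389  0.018     ] [ 0.59225085 -0.16448148  0.018     ]
```

>>> play_rows --increments '[{"dx":0.0,"dy":-10,"dz":1,"rx":0,"ry":0,"rz":0},{"dx":0,"dy":-18,"dz":1,"rx":0,"ry":0,"rz":0},{"dx":0,"dy":-24,"dz":1,"rx":0,"ry":0,"rz":0},{"dx":0,"dy":-27,"dz":1,"rx":0,"ry":0,"rz":0},{"dx":0,"dy":-30,"dz":1,"rx":0,"ry":0,"rz":0},{"dx":0,"dy":-31,"dz":1,"rx":0,"ry":0,"rz":0},{"dx":0,"dy":-31,"dz":1,"rx":0,"ry":0,"rz":0}]' --force 60

```text
clock: 8.85
tcp_pos: [0.5243, -0.2362, 0.0809]
eef_rot: [3.142, 0.0, -0.032]
force: [-0.2, 0.3, -2.7]
grip_width: 0.0174
```

Run:
```python
from workcell import env
from h import *
st=env.get_state(); print(st["clock"],st["tcp_pos"],st["eef_rot"],st["grip_width"],st["force"])
ims={n:env.camera(n)[:,:,::-1] for n in("wrist","scene")}
for n,i in ims.items(): cv2.imwrite(f"pics/g_{n}.png",i)
cv2.imwrite("pics/g_c1.png",cv2.resize(ims["scene"][150:240,170:300],None,fx=6,fy=6,interpolation=cv2.INTER_CUBIC))
```

```text
8.85 [ 0.52426952 -0.23621478  0.08085581] [ 3.14157667e+00  1.48140564e-05 -3.15464500e-02] 0.01743896322763631 [-0.21699204  0.3049324  -2.70747795]
```

View pics/g_wrist.png

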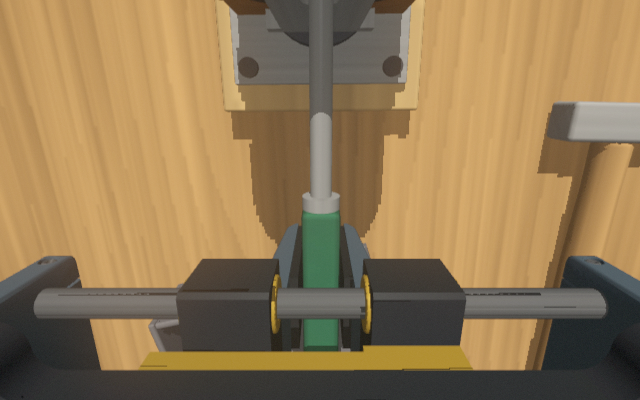

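View pics/g_c1.png

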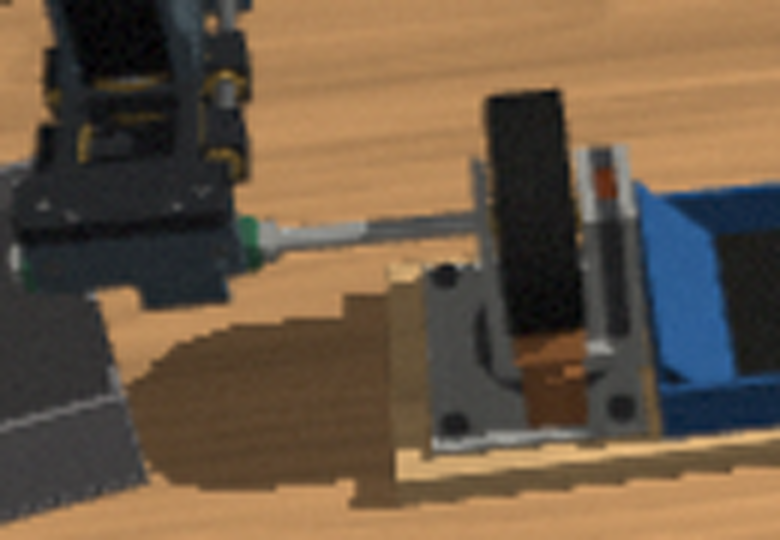

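>>> play_rows --increments '[{"dx":0.0,"dy":-3,"dz":-0.5,"rx":0,"ry":0,"rz":0},{"dx":0,"dy":-6,"dz":-0.5,"rx":0,"ry":0,"rz":0},{"dx":0,"dy":-9,"dz":-0.5,"rx":0,"ry":0,"rz":0},{"dx":0,"dy":-12,"dz":-0.5,"rx":0,"ry":0,"rz":0}]'

```text
clock: 9.45
tcp_pos: [0.5252, -0.2255, 0.0817]
eef_rot: [3.139, -0.001, -0.031]
force: [-0.2, -9.3, -4.6]
grip_width: 0.0175
```

>>> play_rows --increments '[{"dx":0.0,"dy":-4,"dz":0,"rx":0,"ry":0,"rz":0},{"dx":0,"dy":-8,"dz":0,"rx":0,"ry":0,"rz":0},{"dx":0,"dy":-12,"dz":0,"rx":0,"ry":0,"rz":0}]'

```text
clock: 9.82
tcp_pos: [0.5256, -0.2134, 0.0817]
eef_rot: [3.139, -0.001, -0.031]
force: [0.4, -10.5, -3.6]
grip_width: 0.0175
```

Run:
```python
from workcell import env
from h import *
st=env.get_state(); print(st["clock"],st["tcp_pos"],st["eef_rot"],st["grip_width"],st["force"])
i=env.camera("scene")[:,:,::-1]
cv2.imwrite("pics/h_c1.png",cv2.resize(i[150:240,170:300],None,fx=6,fy=6,interpolation=cv2.INTER_CUBIC))
```

```text
9.825 [ 0.52557084 -0.21339453  0.08167605] [ 3.13941262e+00 -1.29492889e-03 -3.13779443e-02] 0.017549724559620224 [  0.39175453 -10.48507485  -3.62011897]
```

View pics/h_c1.png

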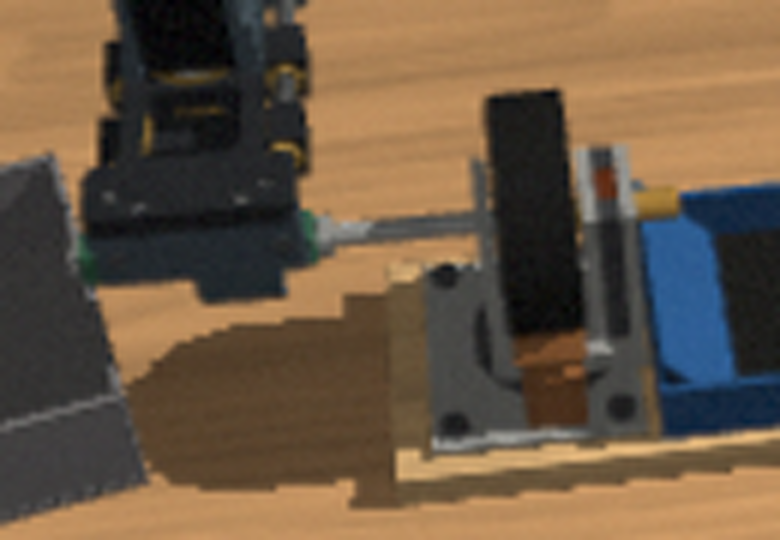

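>>> play_rows --increments '[{"dx":0.0,"dy":-5,"dz":0,"rx":0,"ry":0,"rz":0},{"dx":0,"dy":-10,"dz":0,"rx":0,"ry":0,"rz":0},{"dx":0,"dy":-15,"dz":0,"rx":0,"ry":0,"rz":0},{"dx":0,"dy":-20,"dz":0,"rx":0,"ry":0,"rz":0},{"dx":0,"dy":-25,"dz":0,"rx":0,"ry":0,"rz":0},{"dx":0,"dy":-29,"dz":0,"rx":0,"ry":0,"rz":0}]'

```text
clock: 10.62
tcp_pos: [0.5261, -0.184, 0.0815]
eef_rot: [3.14, -0.0, -0.031]
force: [-2.3, -9.1, -5.2]
grip_width: 0.0174
```

>>> play_rows --increments '[{"dx":0.0,"dy":-4,"dz":0,"rx":0,"ry":0,"rz":0},{"dx":0,"dy":-8,"dz":0,"rx":0,"ry":0,"rz":0},{"dx":0,"dy":-12,"dz":0,"rx":0,"ry":0,"rz":0},{"dx":0,"dy":-15,"dz":0,"rx":0,"ry":0,"rz":0},{"dx":0,"dy":-15,"dz":0,"rx":0,"ry":0,"rz":0},{"dx":0,"dy":-15,"dz":0,"rx":0,"ry":0,"rz":0}]'

```text
clock: 11.38
tcp_pos: [0.5265, -0.1683, 0.0814]
eef_rot: [3.142, -0.0, -0.031]
force: [-0.6, 0.9, -2.8]
grip_width: 0.0176
```

Run:
```python
from workcell import env
from h import *
st=env.get_state(); print(st["clock"],st["tcp_pos"],st["eef_rot"],st["grip_width"],st["force"])
i=env.camera("scene")[:,:,::-1]
cv2.imwrite("pics/i_c1.png",cv2.resize(i[150:240,220:350],None,fx=6,fy=6,interpolation=cv2.INTER_CUBIC))
cv2.imwrite("pics/i_w.png",env.camera("wrist")[:,:,::-1])
```

```text
11.375 [ 0.5264599  -0.16825159  0.08138484] [ 3.14155231e+00 -9.49052234e-05 -3.14845183e-02] 0.017567954205563053 [-0.6047686   0.9063887  -2.78723524]
```

View pics/i_c1.png

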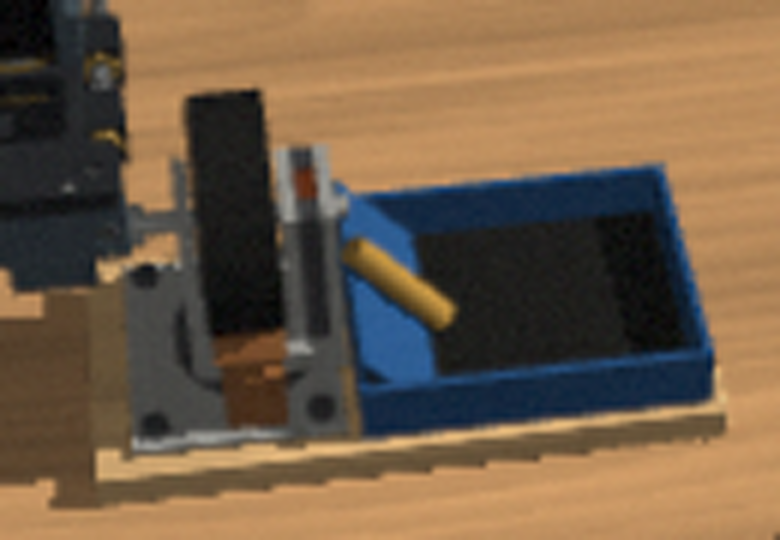

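View pics/i_w.png

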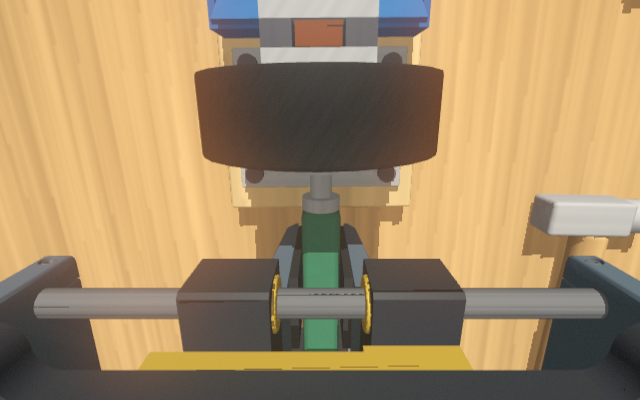

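>>> play_rows --increments '[{"dx":0,"dy":15,"dz":0,"rx":0,"ry":0,"rz":0},{"dx":0,"dy":40,"dz":0,"rx":0,"ry":0,"rz":0},{"dx":0,"dy":70,"dz":0,"rx":0,"ry":0,"rz":0},{"dx":0,"dy":92,"dz":0,"rx":0,"ry":0,"rz":0},{"dx":0,"dy":100,"dz":0,"rx":0,"ry":0,"rz":0},{"dx":0,"dy":100,"dz":0,"rx":0,"ry":0,"rz":0},{"dx":0,"dy":100,"dz":-40,"rx":0,"ry":0,"rz":0},{"dx":0,"dy":100,"dz":-100,"rx":0,"ry":0,"rz":0},{"dx":0,"dy":100,"dz":-160,"rx":0,"ry":0,"rz":0},{"dx":0,"dy":100,"dz":-200,"rx":0,"ry":0,"rz":0},{"dx":0,"dy":100,"dz":-200,"rx":0,"ry":0,"rz":0},{"dx":0,"dy":100,"dz":-200,"rx":0,"ry":0,"rz":0}]'

```text
clock: 12.98
tcp_pos: [0.5228, -0.2672, 0.2803]
eef_rot: [-3.141, 0.001, -0.031]
force: [-1.1, -1.3, -3.6]
grip_width: 0.0176
```

Run:
```python
from workcell import env
from h import *
st=env.get_state(); print(st["clock"],st["tcp_pos"],st["eef_rot"],st["grip_width"],st["force"])
i=env.camera("scene")[:,:,::-1]
cv2.imwrite("pics/j_c1.png",cv2.resize(i[150:240,220:350],None,fx=6,fy=6,interpolation=cv2.INTER_CUBIC))
inc(st,[.4954,.3844,.25],[np.pi,0,-.784])
```

```text
12.975 [ 0.52281262 -0.26715291  0.2803416 ] [-3.14066072e+00  1.31368826e-03 -3.08472425e-02] 0.017631725223672096 [-1.07874832 -1.28174344 -3.56777518]
inc mm [ -47.5 -650.4   31. ] rot [-4.000e-04  1.600e-03  7.532e-01] dist 653.0 deg 43.2
```

View pics/j_c1.png

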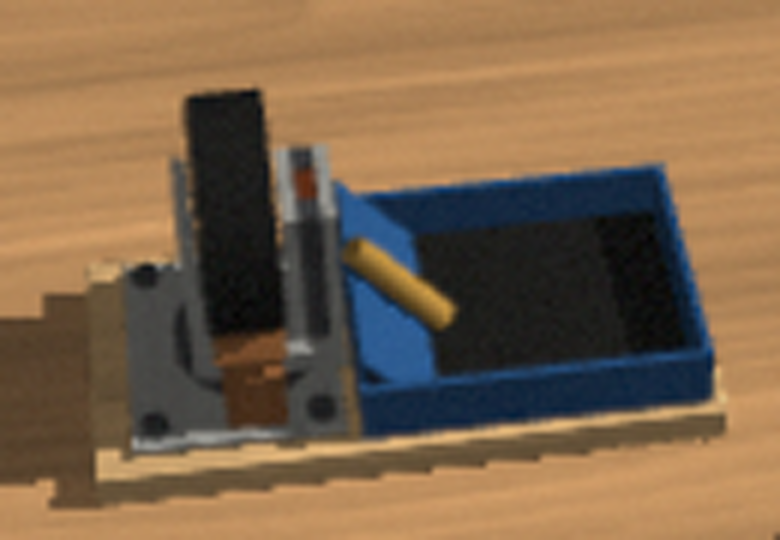

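Run:
```python
from workcell import env
from h import *
c=env.calibration("scene")
Rz=Ro.from_euler("z",-.031)
for z in(.04,.05,.06):print(Rz.inv().apply(cast(c,402/6+220-.4,283/6+150-.4,z)-[.529,-.0922,0]))
f=lambda u,v,z:Rz.inv().apply(cast(c,u/6+219.6,v/6+149.6,z)-[.529,-.0922,0])
lo=f(444,322,.03); print("lo",lo)
for z in (.04,.05,.06,.07,.08): h=f(358,248,z); print(z,h,np.linalg.norm(h-lo))
```

```text
[-0.0110291   0.06734911  0.04      ]
[-0.00114415  0.06663378  0.05      ]
[0.00874081 0.06591845 0.06      ]
lo [0.00539371 0.08354835 0.03      ]
0.04 [-0.03538755  0.05049019  0.04      ] 0.053441116568320034
0.05 [-0.02519457  0.04998806  0.05      ] 0.049617898564421496
0.06 [-0.01500159  0.04948592  0.06      ] 0.049761600723983695
0.07 [-0.0048086   0.04898378  0.07      ] 0.05384046885067634
0.08 [0.00538438 0.04848165 0.08      ] 0.0610710520319702
```

>>> play_rows --increments '[{"dx":-4,"dy":-55,"dz":0,"rx":0,"ry":0,"rz":0.05},{"dx":-8,"dy":-110,"dz":2,"rx":0,"ry":0,"rz":0.12},{"dx":-12,"dy":-165,"dz":6,"rx":0,"ry":0,"rz":0.2},{"dx":-16,"dy":-220,"dz":10,"rx":0,"ry":0,"rz":0.28},{"dx":-20,"dy":-275,"dz":14,"rx":0,"ry":0,"rz":0.36},{"dx":-24,"dy":-330,"dz":18,"rx":0,"ry":0,"rz":0.44},{"dx":-28,"dy":-385,"dz":22,"rx":0,"ry":0,"rz":0.52},{"dx":-32,"dy":-440,"dz":26,"rx":0,"ry":0,"rz":0.6},{"dx":-36,"dy":-495,"dz":30,"rx":0,"ry":0,"rz":0.67},{"dx":-40,"dy":-550,"dz":31,"rx":0,"ry":0,"rz":0.72},{"dx":-44,"dy":-600,"dz":31,"rx":0,"ry":0,"rz":0.753},{"dx":-47.5,"dy":-640,"dz":31,"rx":0,"ry":0,"rz":0.753},{"dx":-47.5,"dy":-650,"dz":31,"rx":0,"ry":0,"rz":0.753},{"dx":-47.5,"dy":-650,"dz":31,"rx":0,"ry":0,"rz":0.753},{"dx":-47.5,"dy":-650,"dz":31,"rx":0,"ry":0,"rz":0.753},{"dx":-47.5,"dy":-650,"dz":31,"rx":0,"ry":0,"rz":0.753}]'

```text
clock: 15.02
tcp_pos: [0.4964, 0.382, 0.2504]
eef_rot: [3.141, -0.0, -0.786]
force: [0.6, -0.3, -2.6]
grip_width: 0.0176
```

Run:
```python
from workcell import env
from h import *
st=env.get_state(); print(st["clock"],st["tcp_pos"],st["eef_rot"],st["grip_width"],st["force"])
cv2.imwrite("pics/k_w.png",env.camera("wrist")[:,:,::-1])
inc(st,[.4953,.3844,.06],[np.pi,0,-.784]);inc(st,[.4953,.3844,.0167],[np.pi,0,-.784])
```

```text
15.025 [0.49643588 0.38200103 0.2503738 ] [ 3.14134375e+00 -2.08291054e-05 -7.85692984e-01] 0.017648291049301133 [ 0.59698879 -0.34168891 -2.64416236]
inc mm [ -2.5  -0.9 190.4] rot [ 0.0002 -0.     -0.0017] dist 190.0 deg 0.1
inc mm [ -2.5  -1.  233.7] rot [ 0.0002 -0.     -0.0017] dist 234.0 deg 0.1
```

View pics/k_w.png

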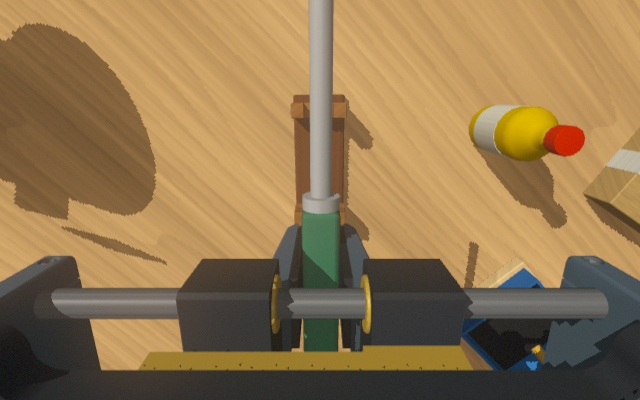

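>>> play_rows --increments '[{"dx":-2.5,"dy":-1,"dz":50,"rx":0,"ry":0,"rz":-0.002},{"dx":-2.5,"dy":-1,"dz":105,"rx":0,"ry":0,"rz":-0.002},{"dx":-2.5,"dy":-1,"dz":155,"rx":0,"ry":0,"rz":-0.002},{"dx":-2.5,"dy":-1,"dz":180,"rx":0,"ry":0,"rz":-0.002},{"dx":-2.5,"dy":-1,"dz":190,"rx":0,"ry":0,"rz":-0.002},{"dx":-2.5,"dy":-1,"dz":190,"rx":0,"ry":0,"rz":-0.002},{"dx":-2.5,"dy":-1,"dz":190,"rx":0,"ry":0,"rz":-0.002}]'

```text
clock: 15.95
tcp_pos: [0.496, 0.3859, 0.0618]
eef_rot: [-3.139, -0.0, -0.783]
force: [-0.4, 0.7, -3.5]
grip_width: 0.0178
```

Run:
```python
from workcell import env
from h import *
st=env.get_state(); print(st["clock"],st["tcp_pos"],st["eef_rot"],st["grip_width"],st["force"])
i=env.camera("scene")[:,:,::-1]
cv2.imwrite("pics/l_c.png",cv2.resize(i[120:220,380:500],None,fx=6,fy=6,interpolation=cv2.INTER_CUBIC))
inc(st,[.4953,.3844,.0167],[np.pi,0,-.784])
```

```text
15.95 [0.49599367 0.3858953  0.06175885] [-3.13946861e+00 -4.59997685e-04 -7.82630138e-01] 0.017752947594923164 [-0.35558398  0.74060665 -3.51759729]
inc mm [ 0.5  1.6 45.1] rot [-0.0021 -0.0005  0.0014] dist 45.0 deg 0.1
```

View pics/l_c.png

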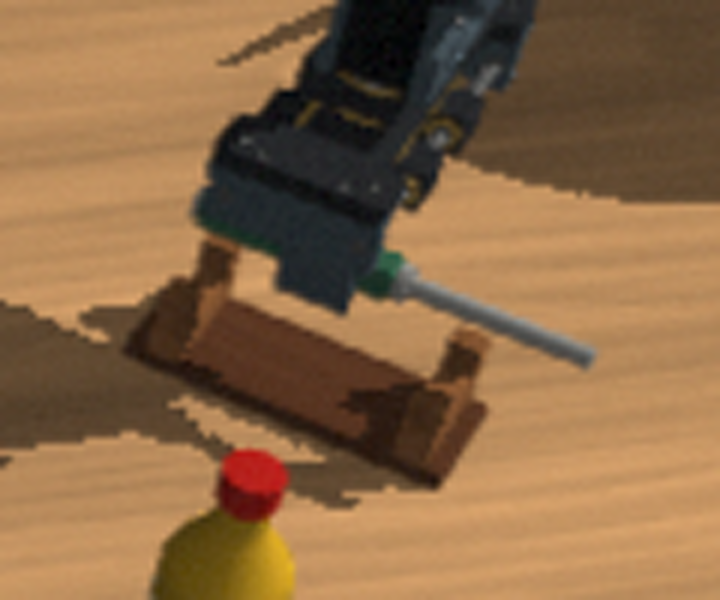

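>>> play_rows --increments '[{"dx":0,"dy":1,"dz":15,"rx":0,"ry":0,"rz":0},{"dx":0,"dy":1,"dz":28,"rx":0,"ry":0,"rz":0},{"dx":0,"dy":1,"dz":37,"rx":0,"ry":0,"rz":0},{"dx":0,"dy":1,"dz":41,"rx":0,"ry":0,"rz":0},{"dx":0,"dy":1,"dz":43,"rx":0,"ry":0,"rz":0},{"dx":0,"dy":1,"dz":43,"rx":0,"ry":0,"rz":0},{"dx":0,"dy":1,"dz":43,"rx":0,"ry":0,"rz":0}]'

```text
clock: 16.88
tcp_pos: [0.4947, 0.3849, 0.0177]
eef_rot: [-3.141, -0.0, -0.782]
force: [-0.8, -0.5, -3.0]
grip_width: 0.0178
```

>>> play_rows --increments '[{"dx":0,"dy":0,"dz":0.7,"rx":0,"ry":0,"rz":0},{"dx":0,"dy":0,"dz":0.7,"rx":0,"ry":0,"rz":0},{"dx":0,"dy":0,"dz":0.7,"rx":0,"ry":0,"rz":0},{"dx":0,"dy":0,"dz":0.7,"rx":0,"ry":0,"rz":0},{"dx":0,"dy":0,"dz":0.7,"rx":0,"ry":0,"rz":0},{"dx":0,"dy":0,"dz":-20,"rx":0,"ry":0,"rz":0},{"dx":0,"dy":0,"dz":-60,"rx":0,"ry":0,"rz":0},{"dx":0,"dy":0,"dz":-110,"rx":0,"ry":0,"rz":0},{"dx":0,"dy":0,"dz":-165,"rx":0,"ry":0,"rz":0},{"dx":0,"dy":30,"dz":-220,"rx":0,"ry":0,"rz":0},{"dx":0,"dy":60,"dz":-235,"rx":0,"ry":0,"rz":0},{"dx":0,"dy":60,"dz":-235,"rx":0,"ry":0,"rz":0},{"dx":0,"dy":60,"dz":-235,"rx":0,"ry":0,"rz":0}]' --fingers 0.5

```text
clock: 18.5
tcp_pos: [0.4524, 0.3424, 0.2521]
eef_rot: [3.142, 0.0, -0.783]
force: [0.1, -0.7, -0.7]
grip_width: 0.0456
```

Run:
```python
from workcell import env
from h import *
st=env.get_state(); print(st["clock"],st["tcp_pos"],st["eef_rot"],st["grip_width"],st["force"])
c=env.calibration("wrist"); im=env.camera("wrist")[:,:,::-1].copy()
cv2.imwrite("pics/m_w.png",im)
b_,g,r_=[im[:,:,i].astype(int) for i in range(3)]
m=((g-r_>12)).astype(np.uint8); m[220:]=0; m[:,:300]=0;m[:,345:]=0
ct=max(cv2.findContours(m,0,1)[0],key=cv2.contourArea); x,y,w,h=cv2.boundingRect(ct);print(x,y,w,h)
def mid(row): xs=np.where(m[row])[0]; return (xs.min()+xs.max()+0)/2
a=cast(c,mid(y+3),y-.5,.044); b=cast(c,mid(y+h-4),y+h-.5,.044); print("front",a,"back",b,"len",np.linalg.norm(a-b))
u=(a-b)/np.linalg.norm(a-b); print("ang",np.arctan2(u[1],u[0]),"balance",a-u*.035, b+u*.06)
print("wheel grasp pose"); 
inc(st,[.5289,-.0918,.26],[np.pi,0,-1.602])
```

```text
18.5 [0.45237491 0.34239413 0.25207199] [ 3.14157175e+00  5.66797624e-05 -7.82601744e-01] 0.04561697202631312 [ 0.10479623 -0.66468453 -0.67336263]
313 89 16 85
front [0.51723305 0.40898234 0.044     ] back [0.45252124 0.34335603 0.044     ] len 0.09216524145547746
ang 0.7924144179390988 balance [0.49265856 0.38406057 0.044     ] [0.49464893 0.38607906 0.044     ]
wheel grasp pose
inc mm [360.4 253.9  -7.9] rot [0.     0.     0.8194] dist 441.0 deg 46.9
```

View pics/m_w.png

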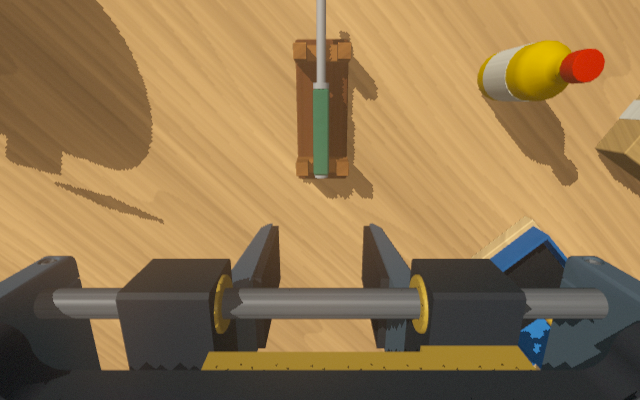

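>>> play_rows --increments '[{"dx":30,"dy":21,"dz":0,"rx":0,"ry":0,"rz":0.08},{"dx":75,"dy":53,"dz":-2,"rx":0,"ry":0,"rz":0.2},{"dx":120,"dy":85,"dz":-4,"rx":0,"ry":0,"rz":0.32},{"dx":165,"dy":116,"dz":-8,"rx":0,"ry":0,"rz":0.44},{"dx":210,"dy":148,"dz":-8,"rx":0,"ry":0,"rz":0.56},{"dx":255,"dy":180,"dz":-8,"rx":0,"ry":0,"rz":0.68},{"dx":300,"dy":212,"dz":-8,"rx":0,"ry":0,"rz":0.78},{"dx":340,"dy":240,"dz":-8,"rx":0,"ry":0,"rz":0.819},{"dx":360,"dy":254,"dz":-8,"rx":0,"ry":0,"rz":0.819},{"dx":360,"dy":254,"dz":-8,"rx":0,"ry":0,"rz":0.819},{"dx":360,"dy":254,"dz":-8,"rx":0,"ry":0,"rz":0.819},{"dx":360,"dy":254,"dz":-8,"rx":0,"ry":0,"rz":0.819}]' --fingers 0.65

```text
clock: 20.05
tcp_pos: [0.5284, -0.0908, 0.2601]
eef_rot: [3.141, 0.0, -1.6]
force: [0.3, 0.8, -0.4]
grip_width: 0.0593
```

Run:
```python
from workcell import env
from h import *
import pickle
st=env.get_state(); print(st["clock"],st["tcp_pos"],st["eef_rot"],st["grip_width"],st["force"])
pickle.dump(env.calibration("wrist"),open("n_w.pkl","wb"))
cv2.imwrite("pics/n_w.png",env.camera("wrist")[:,:,::-1])
```

```text
20.05 [ 0.52838357 -0.09076203  0.26014462] [ 3.14114449e+00  2.45515144e-04 -1.60033137e+00] 0.059283550254716016 [ 0.31916218  0.76274422 -0.36314274]
```

View pics/n_w.png

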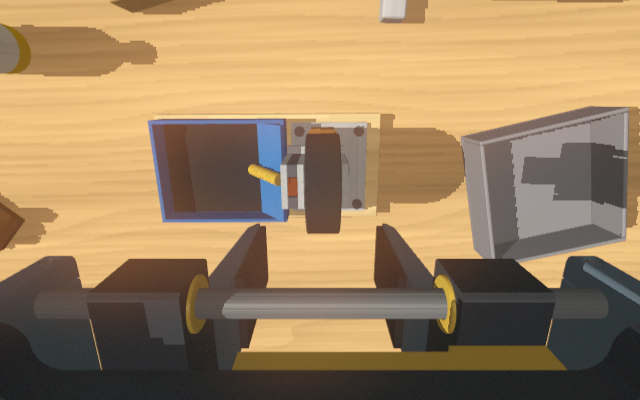

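Run:
```python
from workcell import env
from h import *
import pickle
c=pickle.load(open("n_w.pkl","rb")); im=cv2.imread("pics/n_w.png")
print(proj(c,[[.529,-.0922-.016,.15],[.529,-.0922+.016,.15]]))
for r in (190,200,210,220):
    s=im[r,285:360].sum(1); d=np.where(s<230)[0]+285; print(r,d.min(),d.max(), cast(c,d.min()-.5,r,.15),cast(c,d.max()+.5,r,.15))
st=env.get_state()
for u,v in [(463,139),(627,108),(627,240),(490,262)]: print("bin",cast(c,u,v,.055))
```

```text
[[342.0160341  196.26512744]
 [304.97249937 197.35291457]]
190 306 340 [ 0.53555217 -0.07694319  0.15      ] [ 0.53463348 -0.10697161  0.15      ]
200 318 340 [ 0.52628409 -0.08693859  0.15      ] [ 0.52567603 -0.1068447   0.15      ]
210 340 340 [ 0.51658565 -0.10584242  0.15      ] [ 0.51655902 -0.10671552  0.15      ]
220 339 339 [ 0.5073318  -0.10482212  0.15      ] [ 0.50730498 -0.10570308  0.15      ]
bin [ 0.56301655 -0.24719529  0.055     ]
bin [ 0.59057919 -0.41962774  0.055     ]
bin [ 0.43658869 -0.45443738  0.055     ]
bin [ 0.41230132 -0.29356655  0.055     ]
```

Run:
```python
from workcell import env
from h import *
st=env.get_state();inc(st,[.5289,-.0915,.122],[np.pi,0,-1.602])
```

```text
inc mm [  0.7  -0.6 138.3] rot [0.0003 0.0002 0.0017] dist 138.0 deg 0.1
```

>>> play_rows --increments '[{"dx":0.5,"dy":0,"dz":50,"rx":0,"ry":0,"rz":0.001},{"dx":0.5,"dy":0,"dz":95,"rx":0,"ry":0,"rz":0.001},{"dx":0.5,"dy":0,"dz":122,"rx":0,"ry":0,"rz":0.001},{"dx":0.5,"dy":0,"dz":134,"rx":0,"ry":0,"rz":0.001},{"dx":0.5,"dy":0,"dz":138,"rx":0,"ry":0,"rz":0.001},{"dx":0.5,"dy":0,"dz":138,"rx":0,"ry":0,"rz":0.001},{"dx":0.5,"dy":0,"dz":138,"rx":0,"ry":0,"rz":0.001}]'

```text
clock: 20.98
tcp_pos: [0.5289, -0.0923, 0.1233]
eef_rot: [-3.14, -0.0, -1.602]
force: [-0.5, 1.2, 0.0]
grip_width: 0.0594
```

>>> play_rows --increments '[{"dx":0,"dy":0,"dz":0,"rx":0,"ry":0,"rz":0},{"dx":0,"dy":0,"dz":0,"rx":0,"ry":0,"rz":0},{"dx":0,"dy":0,"dz":0,"rx":0,"ry":0,"rz":0},{"dx":0,"dy":0,"dz":0,"rx":0,"ry":0,"rz":0},{"dx":0,"dy":0,"dz":0,"rx":0,"ry":0,"rz":0}]' --fingers 0 --force 40

```text
clock: 21.6
tcp_pos: [0.5284, -0.0922, 0.1225]
eef_rot: [-3.141, -0.0, -1.603]
force: [-0.6, -0.8, 3.1]
grip_width: 0.0319
```

Run:
```python
from workcell import env
from h import *
st=env.get_state();inc(st,[.499,-.357,.245],[np.pi,0,-1.36]);inc(st,[.499,-.357,.082],[np.pi,0,-1.36])
```

```text
inc mm [ 265.6   21.  -122.5] rot [-1.000e-04 -0.000e+00 -2.426e-01] dist 293.0 deg 13.9
inc mm [265.6  21.   40.5] rot [-1.000e-04 -0.000e+00 -2.426e-01] dist 269.0 deg 13.9
```

>>> play_rows --increments '[{"dx":0,"dy":0,"dz":-15,"rx":0,"ry":0,"rz":0},{"dx":0,"dy":0,"dz":-45,"rx":0,"ry":0,"rz":0},{"dx":0,"dy":0,"dz":-85,"rx":0,"ry":0,"rz":0},{"dx":0,"dy":0,"dz":-115,"rx":0,"ry":0,"rz":0},{"dx":0,"dy":0,"dz":-122,"rx":0,"ry":0,"rz":0},{"dx":0,"dy":0,"dz":-122,"rx":0,"ry":0,"rz":0}]'

```text
clock: 22.35
tcp_pos: [0.5282, -0.0921, 0.2443]
eef_rot: [-3.141, 0.0, -1.602]
force: [-0.4, 0.2, -2.9]
grip_width: 0.032
```

Run:
```python
from workcell import env
from h import *
st=env.get_state();print(st["tcp_pos"],st["grip_width"],st["force"]);inc(st,[.499,-.357,.245],[np.pi,0,-1.36]);inc(st,[.499,-.357,.082],[np.pi,0,-1.36])
cv2.imwrite("pics/o_s.png",env.camera("scene")[:,:,::-1])
```

```text
[ 0.52821371 -0.0921404   0.2442971 ] 0.03201193754519544 [-0.43659859  0.20796405 -2.86066139]
inc mm [265.7  20.8  -0.7] rot [-1.000e-04 -0.000e+00 -2.425e-01] dist 266.0 deg 13.9
inc mm [265.7  20.8 162.3] rot [-1.000e-04 -0.000e+00 -2.425e-01] dist 312.0 deg 13.9
```

View pics/o_s.png

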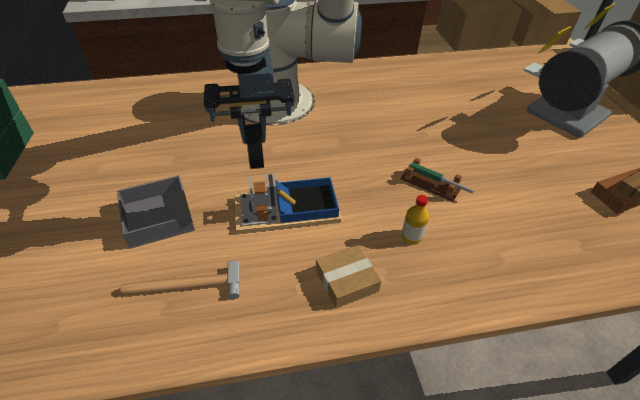

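>>> play_rows --increments '[{"dx":35,"dy":3,"dz":0,"rx":0,"ry":0,"rz":-0.03},{"dx":85,"dy":7,"dz":0,"rx":0,"ry":0,"rz":-0.08},{"dx":135,"dy":11,"dz":0,"rx":0,"ry":0,"rz":-0.13},{"dx":185,"dy":15,"dz":0,"rx":0,"ry":0,"rz":-0.18},{"dx":230,"dy":19,"dz":0,"rx":0,"ry":0,"rz":-0.22},{"dx":256,"dy":21,"dz":0,"rx":0,"ry":0,"rz":-0.242},{"dx":266,"dy":21,"dz":0,"rx":0,"ry":0,"rz":-0.242},{"dx":266,"dy":21,"dz":40,"rx":0,"ry":0,"rz":-0.242},{"dx":266,"dy":21,"dz":90,"rx":0,"ry":0,"rz":-0.242},{"dx":266,"dy":21,"dz":130,"rx":0,"ry":0,"rz":-0.242},{"dx":266,"dy":21,"dz":150,"rx":0,"ry":0,"rz":-0.242},{"dx":266,"dy":21,"dz":160,"rx":0,"ry":0,"rz":-0.242},{"dx":266,"dy":21,"dz":164,"rx":0,"ry":0,"rz":-0.242},{"dx":266,"dy":21,"dz":164,"rx":0,"ry":0,"rz":-0.242}]'

```text
clock: 24.15
tcp_pos: [0.4992, -0.3574, 0.0808]
eef_rot: [-3.141, -0.0, -1.36]
force: [0.3, 0.3, -1.6]
grip_width: 0.0318
```

Run:
```python
from workcell import env
from h import *
st=env.get_state();print(st["clock"],st["tcp_pos"],st["eef_rot"],st["grip_width"],st["force"])
i=env.camera("scene")[:,:,::-1]
cv2.imwrite("pics/p_s.png",cv2.resize(i[60:270,60:270],None,fx=2.8,fy=2.8))
```

```text
24.15 [ 0.49922621 -0.3574415   0.08080755] [-3.14120032e+00 -4.51459509e-04 -1.36048653e+00] 0.03178047841496698 [ 0.2612781   0.32125068 -1.61950472]
```

View pics/p_s.png

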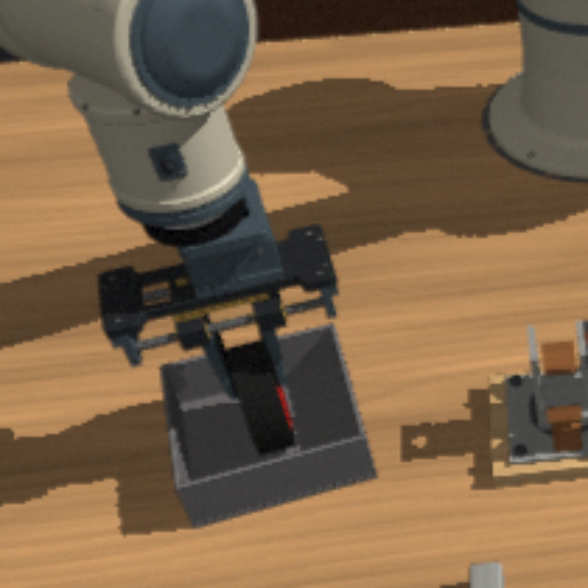

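Wheel is inside the bin (about (265,400) in the crop), 3 mm above its floor. Release there and lift.

>>> play_rows --increments '[{"dx":0,"dy":0,"dz":3,"rx":0,"ry":0,"rz":0},{"dx":0,"dy":0,"dz":3,"rx":0,"ry":0,"rz":0},{"dx":0,"dy":0,"dz":3,"rx":0,"ry":0,"rz":0}]'

```text
clock: 24.58
tcp_pos: [0.499, -0.3574, 0.0775]
eef_rot: [-3.141, -0.0, -1.361]
force: [-0.3, -0.2, -3.1]
grip_width: 0.0321
```

>>> play_rows --increments '[{"dx":0,"dy":0,"dz":0,"rx":0,"ry":0,"rz":0},{"dx":0,"dy":0,"dz":0,"rx":0,"ry":0,"rz":0},{"dx":0,"dy":0,"dz":0,"rx":0,"ry":0,"rz":0},{"dx":0,"dy":0,"dz":0,"rx":0,"ry":0,"rz":0},{"dx":0,"dy":0,"dz":-15,"rx":0,"ry":0,"rz":0},{"dx":0,"dy":0,"dz":-50,"rx":0,"ry":0,"rz":0},{"dx":0,"dy":0,"dz":-100,"rx":0,"ry":0,"rz":0},{"dx":0,"dy":0,"dz":-150,"rx":0,"ry":0,"rz":0},{"dx":0,"dy":60,"dz":-180,"rx":0,"ry":0,"rz":0},{"dx":0,"dy":80,"dz":-180,"rx":0,"ry":0,"rz":0},{"dx":0,"dy":80,"dz":-180,"rx":0,"ry":0,"rz":0},{"dx":0,"dy":80,"dz":-180,"rx":0,"ry":0,"rz":0}]' --fingers 0.65

```text
clock: 26.08
tcp_pos: [0.421, -0.3739, 0.2569]
eef_rot: [3.141, 0.001, -1.361]
force: [-0.2, 0.5, 0.5]
grip_width: 0.0591
```

Run:
```python
from workcell import env
from h import *
st=env.get_state();print(st["clock"],st["tcp_pos"],st["grip_width"],st["force"],st["qvel"])
cv2.imwrite("pics/q_s.png",env.camera("scene")[:,:,::-1]);cv2.imwrite("pics/q_w.png",env.camera("wrist")[:,:,::-1])
```

```text
26.075 [ 0.42100883 -0.3738713   0.25689254] 0.059053444517202326 [-0.15048708  0.52188672  0.47562313] [ 0.00984842  0.00948468 -0.00307309 -0.00339185  0.00048913 -0.00190227]
```

View pics/q_s.png

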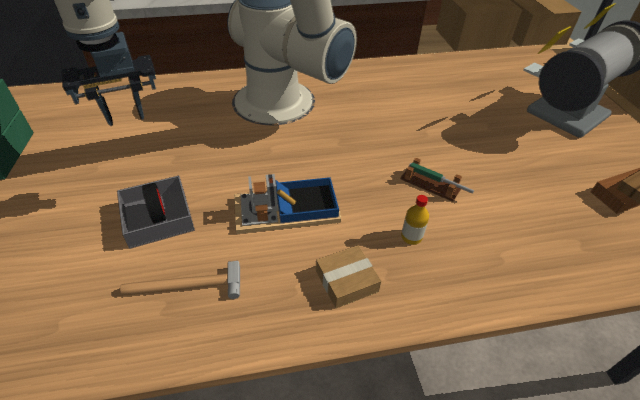

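View pics/q_w.png

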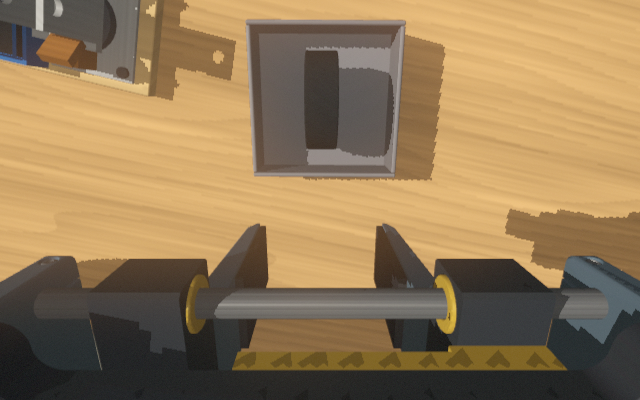

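>>> play_rows --increments '[{"dx":0,"dy":0,"dz":0,"rx":0,"ry":0,"rz":0},{"dx":0,"dy":0,"dz":0,"rx":0,"ry":0,"rz":0},{"dx":0,"dy":0,"dz":0,"rx":0,"ry":0,"rz":0},{"dx":0,"dy":0,"dz":0,"rx":0,"ry":0,"rz":0},{"dx":0,"dy":0,"dz":0,"rx":0,"ry":0,"rz":0},{"dx":0,"dy":0,"dz":0,"rx":0,"ry":0,"rz":0},{"dx":0,"dy":0,"dz":0,"rx":0,"ry":0,"rz":0},{"dx":0,"dy":0,"dz":0,"rx":0,"ry":0,"rz":0}]'

```text
clock: 27.18
tcp_pos: [0.4207, -0.3741, 0.2574]
eef_rot: [-3.142, -0.0, -1.361]
force: [0.1, 0.2, 0.6]
grip_width: 0.0597
```

Run:
```python
from workcell import env
from h import *
a=cv2.imread("pics/q_s.png").astype(int); b=env.camera("scene")[:,:,::-1].astype(int)
d=np.abs(a-b).sum(2)
for n,s in [("bin",np.s_[170:250,110:200]),("castor",np.s_[165:235,230:345]),("rest",np.s_[150:210,395:480])]: print(n,d[s].max(),d[s].mean())
i0=cv2.imread("pics/a_scene.png").astype(int)
for n,s in [("hammer",np.s_[255:305,105:250]),("can",np.s_[190:250,395:435]),("carton",np.s_[240:310,310:385]),("rest",np.s_[150:210,395:480])]: print("vs start",n,np.abs(i0-b).sum(2)[s].mean())
c=env.calibration("scene")
# wheel centre on its visible black/red blob
print("wheel approx",cast(c,154,203,.055))
```

```text
bin 34 4.975138888888889
castor 55 5.189565217391304
rest 30 4.845882352941176
vs start hammer 4.026206896551724
vs start can 4.872083333333333
vs start carton 4.331428571428572
vs start rest 7.581176470588235
wheel approx [ 0.49929842 -0.35747161  0.055     ]
```

```bash
python3 -c "
from workcell import env
print(env.close_job())"
```

```text
the job is handed in; nothing more can be done
None
```

I finished every part of the task and handed the job in at about 27 s; the hand-in reports no verdict.

- **Pin:** I drove it through the fork at about 9–10 N, and it dropped into the blue tray. It leans on the chute, so its height is less certain. I estimate its middle at 35–50 mm above the bench (limit 60 mm) and at castor y of about +67 mm.
- **Punch:** It is back in both notches. The last wrist view put its balance point within about 2 mm of where it lay at the start, and its angle within 0.01 rad.
- **Wheel:** It stands upright near the middle of the bin, at about (0.499, -0.357), with its centre about 55 mm above the bench.
- **Final checks:** Two scene pictures about 1.1 s apart showed nothing moving in the bin, the castor or the rest. The hammer, bottle and carton matched the first picture, and the gripper was clear of everything.
- **Disagreements:**
  - The cameras differed by up to about 2 mm on the axle line and about 3 mm on the punch tip. That is close to the calibration tolerance, and the tip still entered the bore with no measurable contact force.
  - The first move call was refused because every row needs all six keys. No motion came of it.

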